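# Pin the lathe's tool-rest foot to the bed

## Task

Take the wooden-handled lock pin out of its stand and put it through the hole of the lathe's tool-rest foot; the hole in the bed below is out of line, so pry the foot along the bed, away from the headstock, with the pin until the pin finds it, then press it fully home so that its shoulder sits flush on the foot, upright, and let go. Work gently by feel, never pressing with more than about 25 N, and leave the other things on the bench where they are.

Things in the scene. Friction and masses are not known exactly. Their poses are not given: they have to be found in the camera images.
- pin_grip (a point): middle of the lock pin's handle. Pin (0.11 kg) stands loose and upright in its stand. Handle: pale wood, square 22 x 22 mm, 44 mm tall, x and y square to its flats, z up the pin. It ends 22 mm below this point on a round steel shoulder 28 mm across, 6 mm thick; below that a steel rod 12 mm across, 44 mm long, tip 72 mm below this point
- pin_shoulder (a point): same pin: centre of the shoulder's flat underside, which must sit on the foot; 28 mm below pin_grip, axes as there
- pin_tip (a point): same pin: centre of the end of its rod, whose nose tapers over the last 2.5 mm from 12 mm to a 10 mm flat; axes as pin_grip
- foot_hole (a point): centre of the mouth of the foot's through hole (14 mm across, 2 mm chamfer) in its top face; z up, +x along the bed away from the headstock. Under the foot, its top 14 mm below this point, lies a steel bush with a through hole 13 mm across, 36 mm deep, 1 mm chamfer: in line sideways (y) but at the start 4 to 31 mm further to +x, hidden, exact place not known. Open for 44 mm below this point
- foot: tool-rest foot, bare steel plate 160 x 64 x 14 mm on top of the bed; origin on its underside below foot_hole, same axes; free end 30 mm to +x; post and rest bar 80 to 140 mm to -x, up to 54 mm above its top. Slides only along x, held by friction and a spring: 2 to 6 N moves it to +x; let go, it may creep back some mm. A rod wedged in both holes rubs and does not drop home by itself
- bed: small wood-turning lathe, fixed, carries foot and bush: green bed 490 mm long, 76 mm wide, top 50 mm above the bench; headstock 270 to 380 mm to -x of the origin, 160 mm tall, chuck out to 209 mm, motor on its -y side. Origin on the bench, on the bed's centre line, 0 to 5 mm to -x of the foot's hole at the start; x along the bed away from the headstock, z up
- stand: fixed wooden block 70 x 70 mm, 50 mm tall, with an upright 15 mm hole right through in its middle in which the pin stands with its shoulder on the block's top; origin centre of its underside, z up
- driver: bystander: screwdriver with dark wooden handle lying on the bench
- blank: bystander: square wooden blank 150 x 22 x 22 mm lying on the bench, origin centre of its underside, x along it
- jar: bystander: small amber jar, 48 mm across, 60 mm tall, origin centre of its underside
Not all that is in view belongs to the job. Leave any green or yellow look-alike of the part that bears pin_grip alone.

How it is judged:
On the way, in this order (a step that is already met when the one before it is completed fails the run):
1. the pin is lifted clear of its stand (height (world z) of pin_tip above 0.055 m), for 0.1 s.
2. the pin's nose is inside the hole of the foot (z of pin_tip in the frame of foot_hole below -0.006 m and horizontal distance between pin_tip and foot_hole below 0.006 m), for 0.1 s.
At the end, for the whole second after the job is handed in: The pin stands through the foot and into the bush of the bed, its shoulder within 2 mm of the foot's top face, its tip at least 40 mm below that face, its shoulder centred within 4 mm of the hole, within 0.08 rad (4.6 degrees) of upright, at rest, and let go (z of pin_shoulder in the frame of foot_hole below 0.002 m and z of pin_tip in the frame of foot_hole below -0.04 m and horizontal distance between pin_shoulder and foot_hole below 0.004 m and angle between pin_grip's own z axis and vertical below 0.08 rad and linear speed of pin below 0.02 m/s and contact force between pin and the fingers below 0.1 N); the robot touches nothing.
It fails at once if the pin bears on the lathe (bed, foot and bush, all contacts added up) with more than 55 N (contact force between pin and bed above 55 N).
It fails at once if the screwdriver is moved more than 20 mm (distance of driver from where it was at the start of the episode above 0.02 m).
It fails at once if the blank is moved more than 20 mm (distance of blank from where it was at the start of the episode above 0.02 m).
It fails at once if the jar is moved more than 20 mm (distance of jar from where it was at the start of the episode above 0.02 m).
It also fails if it takes over 72 s, if anything falls off the work surface, if the arm or the gripper's body presses on something with over 40 N, if the wrist force passes 120 N, or if a joint passes its speed limit or range.

## Robot

A 7-joint arm with a two-finger parallel gripper is mounted at the origin on the work surface. World frame = base frame: x ahead of the robot, y to its left, z up, the work surface at z = 0. Lengths are in m, angles in rad, forces in N, time in s.
With the tool pointing down it reaches from about 0.4 to 0.85 m from the base axis. Payload 4.5 kg.
Tool frame: the origin (TCP) lies between the finger pads; the fingertips stand 19 mm ahead of it and the grasp point (between the pads) is the TCP; z points along the fingers, y is the direction in which the jaws open and shut (so a half turn about z gives the same grasp; the last joint's range is limited). The gripper opens to 88 mm and grips with 3 to 60 N. Pads are 18 mm wide; open, the fingers measure 123 mm over their backs; the gripper's body (75 mm by 187 mm) begins 45 mm behind the grasp point.
Start: joints at [-1.186, 0.689, -0.195, 1.565, 0.157, 0.902, -0.215], TCP at [0.215, 0.587, 0.258] pointing down, gripper open.
Joint ranges: [-3.01, 3.01], [-0.46, 2.08], [-1.47, 1.51], [0.13, 2.56], [-1, 4.14], [0.04, 2.09], [-2.66, 2.66]. Speed limits (rad/s): [2.57, 2.57, 3.14, 3.14, 3.14, 3.14, 3.14].

## Interface

Orientations are given as a unit quaternion [x, y, z, w].
In Python, from plant import status, snapshot, finish_job, cut_out, tip_of gives the robot as it stands. The module is installed in compiled form; this text tells all that it offers.
- The arm moves only by the tool carry_out, never from a script. Its arguments are lists of equal length, an entry for each row: "linear": the shift along the world's x, y, z in m, a list of three; "roll": the turn about the world's z in rad. A call has 1 to 8 rows; each row is the pose to reach, as a shift and turn from the pose measured when the call began; what a row does not reach only later rows make up. A row lasts 1/12 s, in which the tool goes at most 41.7 mm and 7.16 degrees, less where a joint would pass 70% of its speed; a pose out of reach is approached as far as the arm can. A call with a gripper value outside its range is refused whole. "gripper" is the opening, from 0 (shut) to 1 (fully open), set as the call begins (left out, the last holds). The fingers move at their own pace and stop on an object; "grip_force" is the grip in N (left out, the last holds). Time passes only in rows, so rows that repeat a pose let the fingers close. It gives the time, the measured TCP pose, the force and the opening at its end, in the units of the state.
- status.get_state(): the state, without advancing time (a new reading comes with each control period).
- snapshot(name): name is "side" or "top" or "wrist"; returns a dict with "img" (420x560x3 uint8, red, green, blue), "range_z" (420x560 float32, m along the optical axis (not along the pixel's ray), 0 where there is no reading), "fx", "fy", "cx", "cy" (pixels), "world_from_camera" (4x4, takes a point from camera to world coordinates). Camera axes: x right, y down, z forward; pixel columns grow to the right and rows downward; lengths in m; the calibration is good to about 2 mm. A picture is of the moment at which its call begins.
- finish_job(): hands the job in, once; it reports no verdict.
Trained networks look in a picture, given as the dict that the camera call returned (one of the last four; its "shot" number tells which), for a name from the list of things; names that differ only in an ending like _2 or _b are one class to them, and where a whole thing is asked for, a point or a joint stands for the part that bears it (a point fixed in the world has none). Each returns a list of dicts, best first, with "confidence" (0 to 1); they miss things now and then, are a little off and sometimes report something else, mostly with a low value. They report only what shows in the picture. A call takes as long as a camera call. They do not tell look-alikes from the thing itself.
- cut_out(picture, query): "region" (420x560 bool, what is visible of it) and "pixel" ([column, row] in pixels, amid what is visible of it).
- tip_of(picture, query): "pixel" ([column, row] in pixels: a listed point, or the origin of a listed thing).
The state is a dict: "clock": time; "q": joint angles; "qd": joint speeds; "joint_torque": joint torques, N m; "tool_pos": TCP position; "eef_rot": TCP orientation; "contact_force": force on the tool from outside, world axes, zero at the start; "moment": the same for the moment, N m; "opening": opening from 0.0 (shut) to 1.0 (fully open).
Only numpy, scipy, OpenCV 4.12 (cv2) and the standard library are available. Lean on these libraries where they do the work, as an engineer would, in place of code of your own. Each camera call takes 0.05 s, during which the arm holds its last target.

## Working session

There is one attempt and no reset: what is moved stays moved. The work goes in short steps, Python scripts to look and compute and a tool call to move; the robot and the scene stay as the last step left them, time stands still between calls to the robot, and variables do not carry over. Pictures are saved under pics/ and viewed, and the job is handed in when it is done.

Besides the shell and the picture viewer there is one more tool, called after "Call:" as name([rows], argument=value, ...), one row to a line, values as JSON. carry_out: Moves the arm, as the interface text tells. Its arguments: {"type":"object","properties":{"linear":{"type":"array"},"roll":{"type":"array"},"gripper":{"type":"number"},"grip_force":{"type":"number"}},"required":["linear","roll"]}

```bash
mkdir -p pics
cat > h.py <<'E'
import numpy as np, cv2
from plant import status, snapshot, finish_job, cut_out, tip_of
def save(n,img,s=1):
    cv2.imwrite('pics/'+n,cv2.cvtColor(img,cv2.COLOR_RGB2BGR))
def P(s,u,v,z=None):
    """world point of pixel; by depth or by plane height z"""
    T=s['world_from_camera']; r=np.array([(u-s['cx'])/s['fx'],(v-s['cy'])/s['fy'],1.])
    if z is None:
        d=s['range_z'][int(round(v)),int(round(u))]; return T[:3,:3]@(r*d)+T[:3,3]
    w=T[:3,:3]@r; return T[:3,3]+w*(z-T[2,3])/w[2]
def cloud(s):
    v,u=np.mgrid[0:420,0:560]; d=s['range_z']
    c=np.stack([(u-s['cx'])/s['fx']*d,(v-s['cy'])/s['fy']*d,d],-1)
    w=c@s['world_from_camera'][:3,:3].T+s['world_from_camera'][:3,3]; w[d==0]=np.nan; return w
E
python3 - <<'E'
from h import *
print(status.get_state())
for n in ['top','side']:
    s=snapshot(n); save(n+'0.png',s['img']); print(n,s['world_from_camera'].round(3).tolist(),s['fx'])
    for q in ['pin_grip','foot_hole','foot','bed','stand','driver','blank','jar']:
        for d in tip_of(s,q)[:4]:
            u,v=d['pixel']; print(q,round(d['confidence'],2),np.round(d['pixel'],1),P(s,min(max(u,0),559),min(max(v,0),419)).round(3))
E
```

```text
{'clock': 0.0, 'q': array([-1.1861774 ,  0.68997895, -0.1945153 ,  1.56634034,  0.15728428,
        0.90251653, -0.2150886 ]), 'qd': array([ 1.22942092e-03,  8.97912668e-04, -7.68093723e-04, -9.40495438e-05,
       -6.07356836e-04,  2.00596033e-04, -9.21786854e-04]), 'joint_torque': array([-1.28659387e-03, -5.27560186e+01, -1.26697954e+00, -1.53421319e+01,
       -5.25746180e-02,  7.02037607e-03,  1.76222215e-04]), 'tool_pos': array([0.21462588, 0.58635028, 0.25691417]), 'eef_rot': array([ 1.74468616e-01,  9.84662299e-01, -9.21075660e-04, -9.99714569e-05]), 'contact_force': array([0.15344781, 0.05411699, 0.56594366]), 'moment': array([-0.01620484, -0.05775147, -0.05300391]), 'opening': 0.9981106555656009}
top [[-0.021, -0.995, 0.096, 0.512], [-1.0, 0.021, -0.001, 0.124], [-0.001, -0.096, -0.995, 0.9], [0.0, 0.0, 0.0, 1.0]] 438.51686090258175
pin_grip 0.79 [225.4 311.8] [0.397 0.228 0.095]
pin_grip 0.61 [166.7 266.1] [0.481 0.334 0.096]
pin_grip 0.51 [215.1 258. ] [0.493 0.245 0.1  ]
foot_hole 0.54 [219.9 254.3] [0.5   0.237 0.097]
foot 0.75 [349.9 209.4] [ 0.581 -0.01   0.051]
bed 0.
[... 222 characters left out ...]
[0.717, -0.521, 0.464, 0.292], [-0.697, -0.538, 0.474, -0.173], [0.003, -0.663, -0.748, 0.589], [0.0, 0.0, 0.0, 1.0]] 450.2146542738331
pin_grip 0.82 [141.6 257.8] [0.401 0.224 0.079]
pin_grip 0.81 [186.5 216.1] [0.487 0.237 0.086]
pin_grip 0.71 [148.  184.9] [0.481 0.329 0.088]
foot_hole 0.83 [355.8 286.4] [ 0.587 -0.006  0.062]
foot_hole 0.37 [187.5 223.3] [0.487 0.239 0.068]
foot_hole 0.28 [188.2 217.8] [0.49  0.238 0.08 ]
foot 0.93 [352.6 294.7] [ 0.573 -0.012  0.064]
bed 0.63 [350.2 314.3] [ 0.548 -0.029  0.065]
stand 0.56 [197.3 245.7] [0.482 0.215 0.039]
driver 0.74 [292.5 152.9] [0.757 0.286 0.012]
blank 0.8 [393.5 212.3] [0.774 0.06  0.012]
jar 0.96 [265.  201.2] [0.62  0.214 0.035]
```

View pics/top0.png

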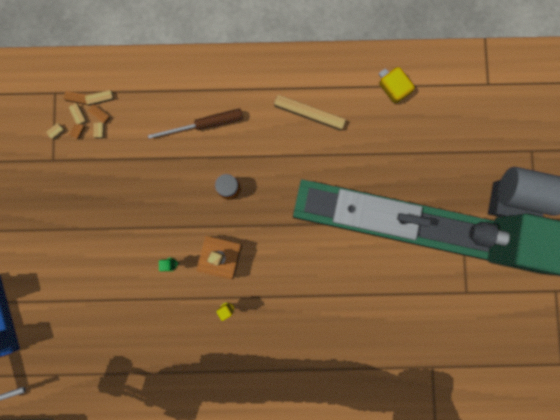

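View pics/side0.png

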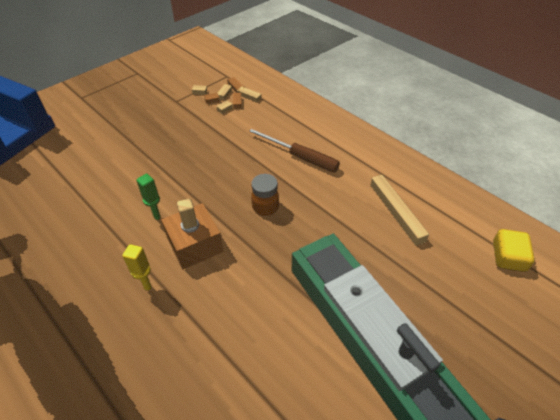

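The top view shows three candidates: green look-alike at (167,266), yellow look-alike at (225,312), and the pale wooden handle in the stand at (215,258). I choose the pale one. The foot's hole shows at top (351,209) and side (356,290), with the headstock to the right, which is world -y.

Run:
```python
from h import *
t=snapshot('top'); s=snapshot('side')
a=cv2.resize(t['img'][230:290,185:255],None,fx=5,fy=5,interpolation=cv2.INTER_CUBIC)
b=cv2.resize(s['img'][190:270,155:235],None,fx=4,fy=4,interpolation=cv2.INTER_CUBIC)
c=cv2.resize(t['img'][185:245,290:430],None,fx=5,fy=5,interpolation=cv2.INTER_CUBIC)
im=np.zeros((620,700,3),np.uint8); im[:300,:350]=a; im[:320,360:680]=b; im[320:,:700]=c
save('crop1.png',im[:600])
for n,x in (('top',t),('side',s)):
    C=cloud(x)
    near=lambda z0,z1,c,r:(C[...,2]>z0)&(C[...,2]<z1)&(np.hypot(C[...,0]-c[0],C[...,1]-c[1])<r)
    m=near(.06,.12,(.49,.238),.04); p=C[m]
    print(n,'handle zmax',np.nanpercentile(p[:,2],[50,90,98]).round(4))
    m=near(.094,.12,(.49,.238),.04); p=C[m]; print(' top pts',len(p),p.mean(0).round(4), cv2.minAreaRect((p[:,:2]*1000).astype(np.float32)))
    m=near(.045,.054,(.49,.238),.06); p=C[m]; print(' block top',len(p), cv2.minAreaRect((p[:,:2]*1000).astype(np.float32)),np.median(p[:,2]))
    m=(C[...,2]>.058)&(C[...,2]<.069)&(abs(C[...,0]-.57)<.1)&(abs(C[...,1]+.05)<.15); p=C[m]
    print(' foot',len(p),np.median(p[:,2]),cv2.minAreaRect((p[:,:2]*1000).astype(np.float32)))
    m=(C[...,2]>.042)&(C[...,2]<.069)&(abs(C[...,0]-.57)<.12)&(C[...,1]<.2)&(C[...,1]>-.3); p=C[m]
    print(' bed',cv2.minAreaRect((p[:,:2]*1000).astype(np.float32)))
    np.save(n+'C.npy',C)
```

```text
top handle zmax [0.1002 0.1024 0.1035]
 top pts 148 [0.4934 0.2459 0.1006] ((493.27264404296875, 246.0948028564453), (21.778532028198242, 21.702381134033203), 64.16163635253906)
 block top 1116 ((493.3459167480469, 246.58029174804688), (70.35151672363281, 69.85425567626953), 75.00039672851562) 0.05085901906887741
 foot 2579 0.06474521424513358 ((569.67529296875, -60.382652282714844), (160.96458435058594, 64.4339370727539), 76.40852355957031)
 bed ((577.0833740234375, -112.46943664550781), (413.0061340332031, 126.46646881103516), 76.08476257324219)
side handle zmax [0.0911 0.1002 0.1009]
 top pts 190 [0.4923 0.2447 0.099 ] ((493.2848205566406, 246.5777587890625), (22.621219635009766, 21.75122833251953), 65.1191635131836)
 block top 1346 ((493.285400390625, 246.7186279296875), (73.8338851928711, 70.15778350830078), 75.30513000488281) 0.04980619023625649
 foot 5122 0.06389841223683873 ((569.9552612304688, -59.36912536621094), (161.038818359375, 65.9971923828125), 76.16668701171875)
 bed ((569.646484375, -58.03338623046875), (314.0469055175781, 77.15876007080078), 76.4498519897461)
```

View pics/crop1.png

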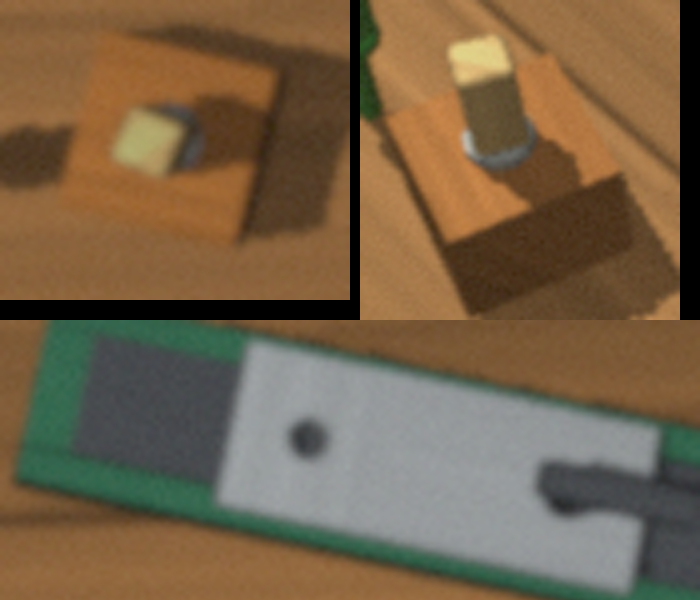

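The crop confirms the pale square handle with a grey shoulder standing in the block. It sits at about (0.493, 0.246), with its top at z 0.100 (expected 0.100) and its flats at about 64.6°. The bed's +x axis points at 76.3°. Moving above the pin.

Call:
carry_out([
  [0.03,-0.036,0],
  [0.06,-0.072,0],
  [0.09,-0.108,0],
  [0.12,-0.144,0],
  [0.15,-0.18,-0.01],
  [0.18,-0.216,-0.02],
  [0.2,-0.245,-0.03],
  [0.22,-0.27,-0.04],
], roll=[-0.02,-0.04,-0.06,-0.08,-0.092,-0.092,-0.092,-0.092], gripper=0.65, grip_force=40)

```text
clock: 1.67
tool_pos: [0.4245, 0.3304, 0.2232]
eef_rot: [0.22, 0.976, 0.001, 0.001]
contact_force: [0.3, -0.4, -0.8]
opening: 0.654
```

Call:
carry_out([
  [0.023,-0.028,-0.01],
  [0.046,-0.056,-0.02],
  [0.0688,-0.084,-0.03],
  [0.0688,-0.084,-0.03],
  [0.0688,-0.084,-0.03],
], roll=[0,0,0,0,0])

```text
clock: 2.08
tool_pos: [0.4946, 0.2436, 0.1926]
eef_rot: [0.222, 0.975, -0.0, 0.001]
contact_force: [-0.8, 0.4, 0.4]
opening: 0.649
```

Run:
```python
from h import *
st=status.get_state(); print(st['tool_pos'],st['eef_rot'],np.degrees(2*np.arctan2(st['eef_rot'][1],st['eef_rot'][0]))-90)
w=snapshot('wrist'); save('w1.png',w['img']); print(w['world_from_camera'].round(3).tolist())
C=cloud(w)
m=(C[...,2]>.094)&(C[...,2]<.106)&(np.hypot(C[...,0]-.493,C[...,1]-.246)<.03); p=C[m]
print(len(p),p.mean(0),cv2.minAreaRect((p[:,:2]*1000).astype(np.float32)))
for d in tip_of(w,'pin_grip')[:3]: print(d, P(w,*d['pixel'],.078))
```

```text
[0.49464309 0.24364619 0.19261872] [ 2.22324672e-01  9.74972528e-01 -1.39346218e-04  5.39036615e-04] 64.30877799241188
[[0.433, 0.858, 0.277, 0.423], [0.901, -0.413, -0.133, 0.277], [0.0, 0.307, -0.952, 0.321], [0.0, 0.0, 0.0, 1.0]]
1174 [0.49210424 0.2469878  0.1003977 ] ((492.9401550292969, 246.48348999023438), (21.563444137573242, 21.6793270111084), 64.736328125)
{'pixel': [191.7, 78.2], 'confidence': 0.88} [0.39354968 0.2326137  0.078     ]
{'pixel': [282.6, 212.3], 'confidence': 0.67} [0.49608002 0.24565297 0.078     ]
{'pixel': [403.2, 135.7], 'confidence': 0.61} [0.4828904  0.33791975 0.078     ]
```

View pics/w1.png

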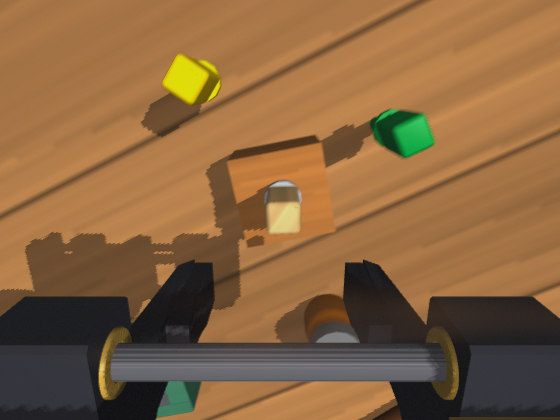

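The wrist view shows the pale handle at (283,215), centred between the jaws and square to them. Green is at (405,133) and yellow at (190,80). Descending.

Call:
carry_out([
  [-0.0016,0.0029,-0.02],
  [-0.0016,0.0029,-0.045],
  [-0.0016,0.0029,-0.07],
  [-0.0016,0.0029,-0.09],
  [-0.0016,0.0029,-0.1],
  [-0.0016,0.0029,-0.11],
  [-0.0016,0.0029,-0.11],
], roll=[0,0,0,0,0,0,0])

```text
clock: 2.77
tool_pos: [0.4901, 0.2515, 0.0825]
eef_rot: [0.218, 0.976, 0.001, -0.001]
contact_force: [0.0, 0.4, 0.0]
opening: 0.655
```

Call:
carry_out([
  [0,0,0],
  [0,0,0],
  [0,0,0],
  [0,0,0],
  [0,0,0],
  [0,0,0],
], roll=[0,0,0,0,0,0], gripper=0, grip_force=50)

```text
clock: 3.27
tool_pos: [0.49, 0.2508, 0.0829]
eef_rot: [0.218, 0.976, 0.0, -0.001]
contact_force: [-1.3, -1.7, 4.3]
opening: 0.243
```

Run:
```python
from h import *
st=status.get_state(); print(st['tool_pos'],st['eef_rot'],st['contact_force'],st['moment'],st['qd'].round(3))
w=snapshot('wrist'); save('w2.png',w['img'])
st=status.get_state(); print(st['tool_pos'],st['eef_rot'],st['contact_force'],st['moment'],st['qd'].round(3))
T=w['world_from_camera']
print(T.round(3).tolist())
```

```text
[0.49004201 0.25078565 0.08291923] [ 2.18371052e-01  9.75865551e-01  4.98039716e-04 -5.12222060e-04] [-1.2523506  -1.74565802  4.27250528] [-0.23208351  0.2205567  -0.01697903] [ 0.    -0.002 -0.002  0.003 -0.004 -0.004  0.   ]
[0.49003845 0.25084298 0.08292622] [ 2.18330896e-01  9.75874524e-01  5.34626416e-04 -4.97436678e-04] [-1.73753424 -1.62259476  5.2620533 ] [-0.40046493  0.31187234 -0.02888989] [-0.002 -0.     0.001 -0.001  0.001 -0.002 -0.   ]
[[0.426, 0.862, 0.276, 0.418], [0.905, -0.406, -0.129, 0.284], [0.001, 0.305, -0.952, 0.211], [0.0, 0.0, 0.0, 1.0]]
```

View pics/w2.png

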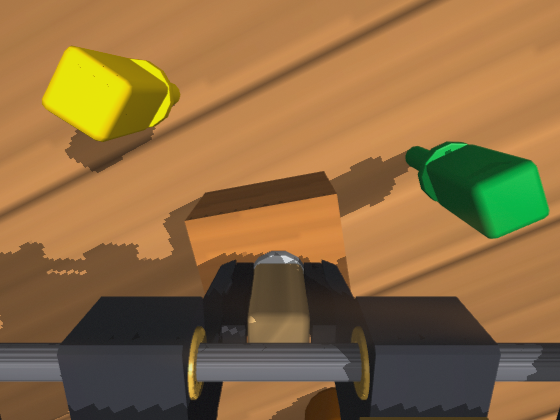

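The handle is gripped and square, but about 5 mm off-centre across the pads because the arm hadn't settled at the earlier reading. I'll regrip centred.

Call:
carry_out([
  [0,0,0],
  [0,0,0],
  [0.003,-0.0045,-0.001],
  [0.003,-0.0045,-0.001],
  [0.003,-0.0045,-0.001],
  [0.003,-0.0045,-0.001],
], roll=[0,0,0,0,0,0], gripper=0.45)

```text
clock: 3.82
tool_pos: [0.4931, 0.2463, 0.0818]
eef_rot: [0.219, 0.976, 0.001, -0.001]
contact_force: [0.1, 0.6, 0.6]
opening: 0.45
```

Call:
carry_out([
  [0,0,0],
  [0,0,0],
  [0,0,0],
  [0,0,0],
  [0,0,0],
], roll=[0,0,0,0,0], gripper=0, grip_force=50)

```text
clock: 4.23
tool_pos: [0.4932, 0.2465, 0.0818]
eef_rot: [0.218, 0.976, 0.001, -0.0]
contact_force: [0.3, 1.0, -0.4]
opening: 0.246
```

Call:
carry_out([
  [0,0,0.01],
  [0,0,0.03],
  [0,0,0.055],
  [0,0,0.08],
  [0,0,0.095],
  [0,0,0.095],
  [0,0,0.095],
], roll=[0,0,0,0,0,0,0])

```text
clock: 4.82
tool_pos: [0.4934, 0.2464, 0.1776]
eef_rot: [0.219, 0.976, 0.001, 0.0]
contact_force: [1.3, -0.1, -0.8]
opening: 0.242
```

Run:
```python
from h import *
for n in ['top','side']:
    s=snapshot(n); save(n+'2.png',s['img'])
    g=cv2.cvtColor(s['img'],cv2.COLOR_RGB2GRAY)
    u0,v0=(351,209) if n=='top' else (356,290)
    r=12; c=g[v0-r:v0+r+1,u0-r:u0+r+1].astype(float); th=(np.median(c)+c.min())/2
    k,lab,stt,cen=cv2.connectedComponentsWithStats((c<th).astype(np.uint8))
    for i in range(1,k): print(n,stt[i],cen[i]+[u0-r,v0-r],P(s,*(cen[i]+[u0-r,v0-r]),.064).round(4))
    for d in tip_of(s,'foot_hole')[:3]: print(d,P(s,*d['pixel'],.064).round(4))
    for d in tip_of(s,'pin_tip')[:3]: print('tip',d,P(s,*d['pixel'],.1008).round(4))
    C=cloud(s)
    m=(C[...,2]>.058)&(C[...,2]<.069)&(abs(C[...,0]-.57)<.1)&(abs(C[...,1]+.05)<.15); p=C[m]
    print(' foot',len(p),cv2.minAreaRect((p[:,:2]*1000).astype(np.float32)))
st=status.get_state(); print(st['tool_pos'],st['eef_rot'],st['contact_force'],st['moment'])
```

```text
top [ 9  9  9  8 51] [351.50980392 209.70588235] [ 0.579  -0.0108  0.064 ]
{'pixel': [348.8, 206.6], 'confidence': 0.64} [ 0.5851 -0.0059  0.064 ]
 foot 2589 ((569.7304077148438, -60.08684539794922), (160.3946990966797, 64.48495483398438), 76.4393081665039)
side [ 6 10 11 10 87] [355.44827586 292.12643678] [ 0.579  -0.0119  0.064 ]
side [10 20  1  1  1] [354. 298.] [ 0.5707 -0.0164  0.064 ]
side [ 5 23  1  1  1] [349. 301.] [ 0.5626 -0.0147  0.064 ]
side [ 1 24  1  1  1] [345. 302.] [ 0.5576 -0.012   0.064 ]
{'pixel': [356.3, 287.4], 'confidence': 0.87} [ 0.5854 -0.008   0.064 ]
tip {'pixel': [181.8, 200.9], 'confidence': 0.68} [0.494  0.2538 0.1008]
tip {'pixel': [353.9, 317.4], 'confidence': 0.6} [ 0.5309 -0.0443  0.1008]
tip {'pixel': [144.5, 284.8], 'confidence': 0.55} [0.3764 0.1684 0.1008]
 foot 5115 ((569.943359375, -59.50401306152344), (160.83616638183594, 66.23281860351562), 76.51780700683594)
[0.492573   0.24617727 0.17574866] [ 2.18317805e-01  9.75876856e-01 -2.17343340e-05 -1.30261867e-03] [-0.12991543  0.4682055  -0.8319389 ] [0.01640486 0.04451948 0.00575003]
```

View pics/side2.png

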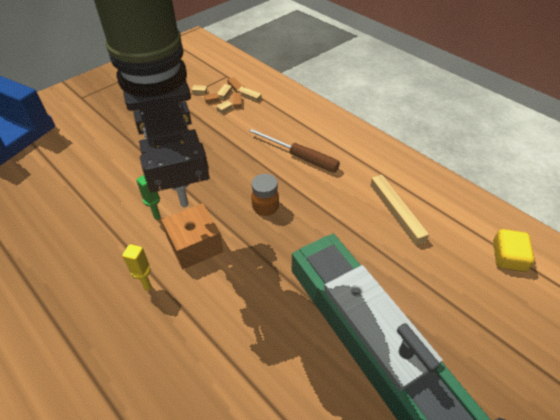

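The stand is empty and the pin is held, with its rod visible at (182,195). The hole estimates agree at about (0.581, -0.011). I'll hover just past the hole so the wrist camera can see it together with the pin.

Call:
carry_out([
  [0.014,-0.032,0],
  [0.029,-0.066,0],
  [0.044,-0.1,0],
  [0.059,-0.134,0],
  [0.074,-0.168,0],
  [0.089,-0.202,0],
  [0.104,-0.236,0],
  [0.119,-0.269,0],
], roll=[0.025,0.05,0.075,0.1,0.125,0.15,0.175,0.2025])

```text
clock: 5.78
tool_pos: [0.6116, -0.025, 0.175]
eef_rot: [0.118, 0.993, -0.0, -0.002]
contact_force: [0.1, 1.2, -1.9]
opening: 0.244
```

Call:
carry_out([
  [0,0,0],
  [0,0,0],
  [0,0,0],
], roll=[0,0,0])

```text
clock: 6.03
tool_pos: [0.611, -0.0244, 0.1742]
eef_rot: [0.118, 0.993, 0.0, -0.003]
contact_force: [-0.8, 0.4, -0.8]
opening: 0.244
```

Run:
```python
from h import *
w=snapshot('wrist'); save('w3.png',w['img'])
st=status.get_state(); print(st['tool_pos'],st['eef_rot'],st['contact_force'],np.degrees(2*np.arctan2(st['eef_rot'][1],st['eef_rot'][0]))-90)
for d in tip_of(w,'foot_hole')[:3]: print(d,P(w,*d['pixel'],.064).round(4))
for d in tip_of(w,'pin_tip')[:3]: print('tip',d,P(w,*d['pixel'],st['tool_pos'][2]-.076).round(4))
np.savez('w3.npz',**{k:w[k] for k in ('img','range_z','fx','fy','cx','cy','world_from_camera')})
```

```text
[ 0.61094551 -0.02318023  0.17446705] [ 1.17283942e-01  9.93094501e-01  3.23623197e-04 -2.77209193e-03] [-0.9778653   0.91125981 -0.76639109] 76.52919339606555
{'pixel': [284.7, 166.4], 'confidence': 0.73} [ 0.5796 -0.0132  0.064 ]
tip {'pixel': [280.6, 233.9], 'confidence': 0.63} [ 0.6115 -0.0238  0.0985]
```

View pics/w3.png

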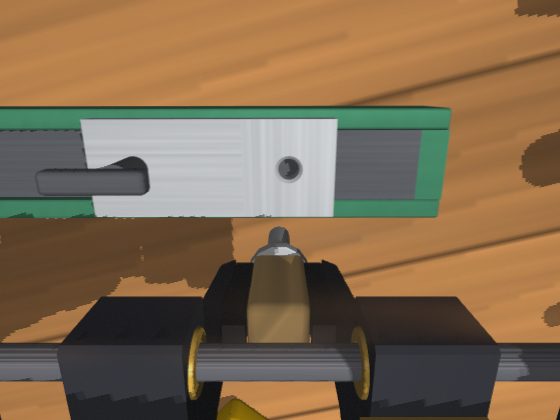

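Run:
```python
from h import *
w=dict(np.load('w3.npz'))
g=cv2.cvtColor(w['img'],cv2.COLOR_RGB2GRAY)
c=g[148:190,268:312]; th=165
k,lab,stt,cen=cv2.connectedComponentsWithStats((c<th).astype(np.uint8))
for i in range(1,k):
    if stt[i][4]>20:
        q=np.argwhere(lab==i)[:,::-1].astype(np.float32); (a,b),sz,an=cv2.fitEllipse(cv2.convexHull(q.reshape(-1,1,2)))if len(q)>5 else 0
        print(stt[i],a+268,b+148,sz,P(w,a+268,b+148,.064))
C=cloud(w); m=(C[...,2]>.06)&(C[...,2]<.068)&(abs(C[...,0]-.57)<.1)&(abs(C[...,1]+.05)<.15); p=C[m]
R=cv2.minAreaRect((p[:,:2]*1000).astype(np.float32)); print(R,np.median(p[:,2]))
save('w3c.png',cv2.resize(w['img'][140:290,210:360],None,fx=4,fy=4,interpolation=cv2.INTER_CUBIC))
```

```text
[  8   8  27  27 517] 289.1129665374756 168.5367774963379 (24.559141159057617, 27.08282470703125) [ 0.58163493 -0.01077524  0.064     ]
((570.2550048828125, -60.62373352050781), (160.8134002685547, 64.2773208618164), 76.4275894165039) 0.0650122615155842
```

View pics/w3c.png

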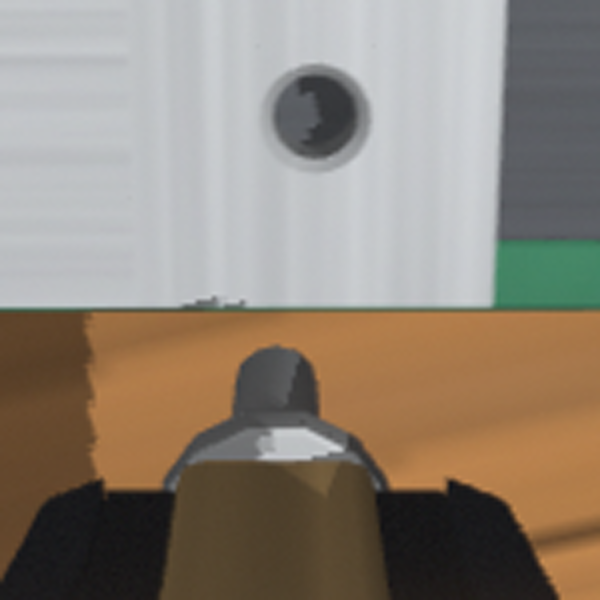

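Wrist measurement puts the hole at (0.5816, -0.0108), and the foot outline gives (0.582, -0.012). The tip is at (0.611, -0.024), so it lies under the TCP and the pin hangs straight. I'll move over the hole and lower.

Call:
carry_out([
  [-0.015,0.006,0],
  [-0.0292,0.012,0],
  [-0.0292,0.012,-0.01],
  [-0.0292,0.012,-0.02],
  [-0.0292,0.012,-0.025],
  [-0.0292,0.012,-0.025],
  [-0.0292,0.012,-0.025],
], roll=[0,0,0,0,0,0,0])

```text
clock: 6.77
tool_pos: [0.5822, -0.0108, 0.1491]
eef_rot: [0.117, 0.993, 0.0, -0.003]
contact_force: [-0.4, -0.0, -1.2]
opening: 0.243
```

Run:
```python
from h import *
w=snapshot('wrist'); save('w4.png',cv2.resize(w['img'][140:290,210:360],None,fx=4,fy=4,interpolation=cv2.INTER_CUBIC))
st=status.get_state(); print(st['tool_pos'],st['eef_rot'],st['contact_force'],st['moment'])
```

```text
[ 0.58242282 -0.01078782  0.14956674] [ 1.16771668e-01  9.93155976e-01  2.19739175e-04 -2.35291681e-03] [ 0.45641931  0.76476817 -1.02786144] [ 0.04938205  0.01290257 -0.02654745]
```

View pics/w4.png

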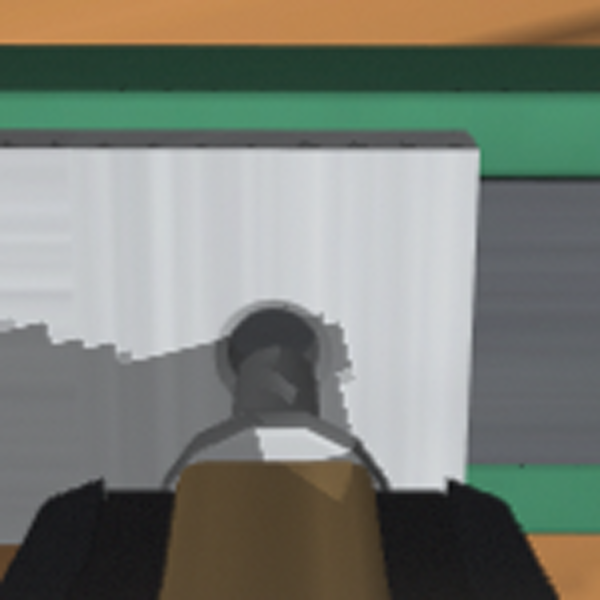

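The rod is right over the hole (crop pixel 273,345). Lowering gently.

Call:
carry_out([
  [-0.0005,-0.0003,-0.003],
  [-0.0005,-0.0003,-0.006],
  [-0.0005,-0.0003,-0.008],
  [-0.0005,-0.0003,-0.01],
  [-0.0005,-0.0003,-0.012],
  [-0.0005,-0.0003,-0.014],
  [-0.0005,-0.0003,-0.016],
  [-0.0005,-0.0003,-0.016],
], roll=[0,0,0,0,0,0,0,0])

```text
clock: 7.48
tool_pos: [0.5817, -0.0112, 0.1331]
eef_rot: [0.117, 0.993, 0.0, -0.003]
contact_force: [0.4, -0.6, -1.3]
opening: 0.25
```

Call:
carry_out([
  [0,0,-0.001],
  [0,0,-0.002],
  [0,0,-0.003],
  [0,0,-0.004],
  [0,0,-0.005],
  [0,0,-0.006],
  [0,0,-0.0065],
  [0,0,-0.007],
], roll=[0,0,0,0,0,0,0,0])

```text
clock: 8.15
tool_pos: [0.5817, -0.0111, 0.126]
eef_rot: [0.117, 0.993, 0.0, -0.003]
contact_force: [-1.0, 0.3, -1.5]
opening: 0.244
```

Call:
carry_out([
  [0,0,-0.0005],
  [0,0,-0.001],
  [0,0,-0.0015],
  [0,0,-0.0015],
], roll=[0,0,0,0])

```text
clock: 8.48
tool_pos: [0.5819, -0.0111, 0.1257]
eef_rot: [0.117, 0.993, -0.0, -0.002]
contact_force: [-2.3, 0.2, 7.8]
opening: 0.241
```

Contact came at TCP z 0.1257, so the tip is at about 0.050, the bush top as expected. Prying along +x (world 0.235, 0.972) with light down pressure.

Call:
carry_out([
  [0.0002,0.001,-0.0005],
  [0.0005,0.002,-0.0005],
  [0.0007,0.003,-0.0005],
  [0.0009,0.0039,-0.0005],
  [0.0012,0.0049,-0.0005],
], roll=[0,0,0,0,0])

```text
clock: 8.9
tool_pos: [0.5825, -0.0095, 0.1257]
eef_rot: [0.118, 0.993, -0.003, -0.003]
contact_force: [-2.3, -6.0, 7.5]
opening: 0.247
```

Call:
carry_out([
  [0.001,0.004,-0.0004],
  [0.0013,0.005,-0.0004],
  [0.0015,0.006,-0.0004],
  [0.0017,0.007,-0.0004],
  [0.0019,0.008,-0.0004],
], roll=[0,0,0,0,0])

```text
clock: 9.32
tool_pos: [0.5833, -0.0066, 0.1257]
eef_rot: [0.119, 0.993, -0.006, -0.004]
contact_force: [-2.6, -8.2, 7.6]
opening: 0.247
```

Call:
carry_out([
  [0.0013,0.0055,-0.0003],
  [0.0016,0.0065,-0.0003],
  [0.0018,0.0075,-0.0003],
  [0.0021,0.0085,-0.0003],
  [0.0023,0.0095,-0.0003],
], roll=[0,0,0,0,0])

```text
clock: 9.73
tool_pos: [0.5845, -0.0016, 0.1257]
eef_rot: [0.121, 0.993, -0.01, -0.005]
contact_force: [-3.1, -7.2, 6.0]
opening: 0.245
```

Run:
```python
from h import *
w=snapshot('wrist'); s=snapshot('side')
a=cv2.resize(w['img'][140:290,200:370],None,fx=2.3,fy=2.3); b=cv2.resize(s['img'][190:340,280:450],None,fx=2.3,fy=2.3)
save('v5.png',np.hstack([a,b]))
st=status.get_state(); print(st['tool_pos'],st['eef_rot'],st['contact_force'],st['moment'])
C=cloud(w); m=(C[...,2]>.06)&(C[...,2]<.068)&(abs(C[...,0]-.58)<.1)&(abs(C[...,1]+.05)<.15); p=C[m]
R=cv2.minAreaRect((p[:,:2]*1000).astype(np.float32)); print(R)
C=cloud(s); m=(C[...,2]>.06)&(C[...,2]<.068)&(abs(C[...,0]-.58)<.1)&(abs(C[...,1]+.05)<.15); p=C[m]
R=cv2.minAreaRect((p[:,:2]*1000).astype(np.float32)); print(R)
```

```text
[ 0.58465974 -0.00111597  0.12570769] [ 0.12064571  0.9926387  -0.00956569 -0.00463885] [-2.4688734  -6.53695507  7.47567286] [-1.72494597  0.61982902 -0.01381276]
((571.7933959960938, -54.10920715332031), (160.96981811523438, 64.91065979003906), 76.45875549316406)
((571.8515014648438, -52.47052001953125), (160.7034149169922, 66.34048461914062), 76.56378936767578)
```

View pics/v5.png

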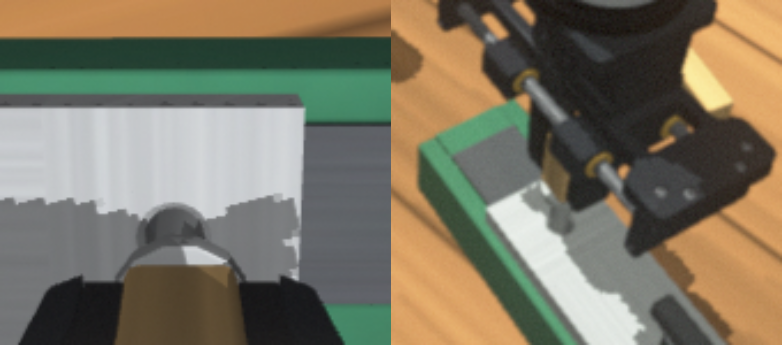

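The foot has moved about 7 mm along the bed with the pin, but no bush yet. Continuing.

Call:
carry_out([
  [0.0012,0.005,-0.0003],
  [0.0014,0.006,-0.0003],
  [0.0017,0.007,-0.0003],
  [0.0019,0.008,-0.0003],
  [0.0021,0.009,-0.0003],
  [0.0024,0.01,-0.0003],
  [0.0026,0.011,-0.0003],
], roll=[0,0,0,0,0,0,0])

```text
clock: 10.42
tool_pos: [0.5865, 0.0066, 0.1255]
eef_rot: [0.122, 0.992, -0.012, -0.005]
contact_force: [-0.5, -4.5, 3.5]
opening: 0.245
```

Call:
carry_out([
  [0.0007,0.003,-0.0006],
  [0.0009,0.004,-0.0006],
  [0.0012,0.005,-0.0006],
  [0.0014,0.006,-0.0006],
  [0.0017,0.007,-0.0006],
], roll=[0,0,0,0,0])

```text
clock: 10.83
tool_pos: [0.5874, 0.0103, 0.1247]
eef_rot: [0.123, 0.992, -0.015, -0.006]
contact_force: [-1.9, -9.2, 3.8]
opening: 0.248
```

z has dropped 1 mm and the push force rose, so the tip is likely at the bush mouth. Probing down.

Call:
carry_out([
  [0.0005,0.002,-0.001],
  [0.0005,0.002,-0.0015],
  [0.0005,0.002,-0.002],
  [0.0005,0.002,-0.002],
], roll=[0,0,0,0])

```text
clock: 11.17
tool_pos: [0.5874, 0.0102, 0.1225]
eef_rot: [0.123, 0.992, -0.016, -0.007]
contact_force: [-0.9, -6.3, 3.2]
opening: 0.247
```

The pin has found the bush, with the tip about 3 mm in. Going down while easing the hand back to take out the slight tilt.

Call:
carry_out([
  [0,0,-0.001],
  [0,-0.0005,-0.002],
  [-0.0002,-0.001,-0.003],
  [-0.0003,-0.0015,-0.0035],
  [-0.0005,-0.002,-0.004],
  [-0.0005,-0.002,-0.004],
], roll=[0,0,0,0,0,0])

```text
clock: 11.67
tool_pos: [0.5871, 0.0094, 0.1182]
eef_rot: [0.123, 0.992, -0.016, -0.007]
contact_force: [0.0, -0.2, -1.0]
opening: 0.245
```

```bash
cat > t.py <<'E'
from h import *
from scipy.spatial.transform import Rotation as R
st=status.get_state(); z=-R.from_quat(st['eef_rot']).as_matrix()[:,2]
e=np.array([np.cos(np.radians(76.4)),np.sin(np.radians(76.4))]); n=np.array([-e[1],e[0]])
d=st['tool_pos'][:2]-[.5817,-.0112]
print('clk',st['clock'],'pos',st['tool_pos'].round(4),'along/side mm',(d@e*1e3).round(2),(d@n*1e3).round(2),'tilt x/y mrad',(z[:2]@e*1e3).round(1),(z[:2]@n*1e3).round(1),'F',(st['contact_force'][:2]@e).round(1),(st['contact_force'][:2]@n).round(1),st['contact_force'][2].round(1),'M',st['moment'].round(2))
E
python3 t.py
```

```text
clk 11.6667 pos [0.5871 0.0094 0.1182] along/side mm 21.24 -0.41 tilt x/y mrad 32.4 -9.8 F -0.2 -0.1 -1.0 M [-0.02 -0.07  0.02]
```

Call:
carry_out([
  [0,-0.0005,-0.0015],
  [-0.0002,-0.001,-0.003],
  [-0.0003,-0.0015,-0.004],
  [-0.0004,-0.002,-0.005],
  [-0.0005,-0.002,-0.006],
  [-0.0005,-0.002,-0.006],
], roll=[0,0,0,0,0,0])

```text
clock: 12.17
tool_pos: [0.5866, 0.0076, 0.112]
eef_rot: [0.123, 0.992, -0.015, -0.007]
contact_force: [0.2, -0.0, -2.3]
opening: 0.248
```

```bash
python3 t.py
```

```text
clk 12.1667 pos [0.5866 0.0076 0.112 ] along/side mm 19.44 -0.29 tilt x/y mrad 32.1 -10.0 F 0.1 -0.2 -2.3 M [ 0.09 -0.05 -0.02]
```

Call:
carry_out([
  [0,-0.0003,-0.0015],
  [-0.0001,-0.0006,-0.003],
  [-0.0002,-0.001,-0.004],
  [-0.0003,-0.0012,-0.005],
  [-0.0004,-0.0015,-0.006],
  [-0.0004,-0.0015,-0.006],
], roll=[0,0,0,0,0,0])

```text
clock: 12.67
tool_pos: [0.5866, 0.0071, 0.106]
eef_rot: [0.122, 0.992, -0.015, -0.006]
contact_force: [1.2, 2.3, -0.5]
opening: 0.245
```

```bash
python3 t.py
```

```text
clk 12.6667 pos [0.5866 0.0071 0.106 ] along/side mm 18.96 -0.48 tilt x/y mrad 30.4 -9.2 F 2.5 -0.6 -0.5 M [ 0.79 -0.24  0.01]
```

Call:
carry_out([
  [-0.0002,-0.001,-0.0015],
  [-0.0004,-0.0015,-0.003],
  [-0.0005,-0.002,-0.004],
  [-0.0006,-0.0025,-0.005],
  [-0.0006,-0.0025,-0.006],
  [-0.0006,-0.0025,-0.006],
], roll=[0,0,0,0,0,0])

```text
clock: 13.17
tool_pos: [0.5867, 0.0066, 0.1002]
eef_rot: [0.122, 0.992, -0.013, -0.006]
contact_force: [0.6, 5.3, 1.3]
opening: 0.247
```

```bash
python3 t.py
```

```text
clk 13.1667 pos [0.5867 0.0066 0.1002] along/side mm 18.51 -0.62 tilt x/y mrad 27.2 -8.2 F 5.3 0.7 1.3 M [ 1.57 -0.2  -0.04]
```

Call:
carry_out([
  [-0.0003,-0.0015,-0.001],
  [-0.0006,-0.0025,-0.002],
  [-0.0007,-0.003,-0.003],
  [-0.0007,-0.003,-0.0035],
  [-0.0007,-0.003,-0.004],
  [-0.0007,-0.003,-0.0045],
], roll=[0,0,0,0,0,0])

```text
clock: 13.67
tool_pos: [0.5867, 0.0063, 0.0962]
eef_rot: [0.121, 0.993, -0.011, -0.005]
contact_force: [0.2, 7.6, 3.8]
opening: 0.246
```

```bash
python3 t.py
```

```text
clk 13.6667 pos [0.5867 0.0063 0.0962] along/side mm 18.21 -0.71 tilt x/y mrad 23.1 -7.0 F 7.4 1.6 3.8 M [ 1.93 -0.01  0.01]
```

Call:
carry_out([
  [-0.0003,-0.0015,-0.001],
  [-0.0005,-0.002,-0.0015],
  [-0.0005,-0.002,-0.002],
  [-0.0005,-0.002,-0.0025],
  [-0.0005,-0.002,-0.0025],
], roll=[0,0,0,0,0])

```text
clock: 14.08
tool_pos: [0.5866, 0.0062, 0.0958]
eef_rot: [0.12, 0.993, -0.01, -0.004]
contact_force: [-3.3, 5.7, 17.8]
opening: 0.247
```

```bash
python3 t.py
python3 - <<'E'
from h import *
w=snapshot('wrist'); s=snapshot('side')
a=cv2.resize(w['img'][180:320,200:360],None,fx=2.4,fy=2.4); b=cv2.resize(s['img'][190:330,280:440],None,fx=2.4,fy=2.4)
save('v6.png',np.hstack([a,b]))
E
```

```text
clk 14.0833 pos [0.5866 0.0062 0.0958] along/side mm 18.06 -0.71 tilt x/y mrad 20.6 -5.4 F 4.8 4.6 17.8 M [ 1.58  0.79 -0.02]
```

View pics/v6.png

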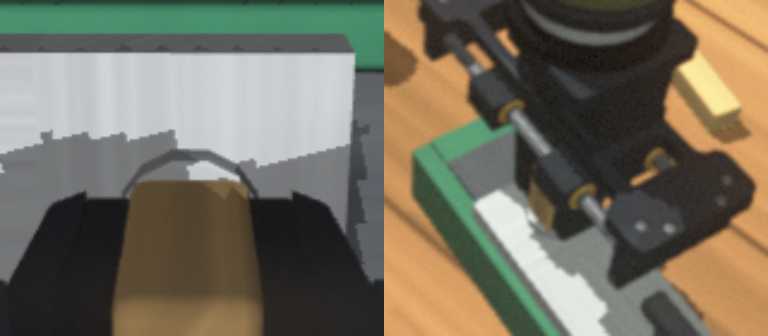

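The shoulder is seated: a firm 18 N stop at TCP z 0.0958, where 0.096 was expected. Relaxing the force and opening.

Call:
carry_out([
  [0,0,0],
  [0,0,0],
  [0,0,0],
], roll=[0,0,0])

```text
clock: 14.43
tool_pos: [0.5865, 0.0063, 0.0959]
eef_rot: [0.12, 0.993, -0.01, -0.004]
contact_force: [-1.8, 4.2, 5.7]
opening: 0.248
```

Call:
carry_out([
  [0,0,0],
  [0,0,0],
  [0,0,0],
  [0,0,0],
], roll=[0,0,0,0], gripper=0.5)

```text
clock: 14.77
tool_pos: [0.5862, 0.0049, 0.0954]
eef_rot: [0.121, 0.993, -0.011, -0.004]
contact_force: [0.6, 0.6, 0.5]
opening: 0.496
```

```bash
python3 t.py
python3 - <<'E'
from h import *
w=snapshot('wrist'); s=snapshot('side')
a=cv2.resize(w['img'][180:320,200:360],None,fx=2.4,fy=2.4); b=cv2.resize(s['img'][190:330,280:440],None,fx=2.4,fy=2.4)
save('v7.png',np.hstack([a,b]))
E
```

```text
clk 14.7667 pos [0.5862 0.0049 0.0954] along/side mm 16.68 -0.55 tilt x/y mrad 22.4 -6.3 F 0.7 -0.5 0.5 M [-0.01  0.    0.01]
```

View pics/v7.png

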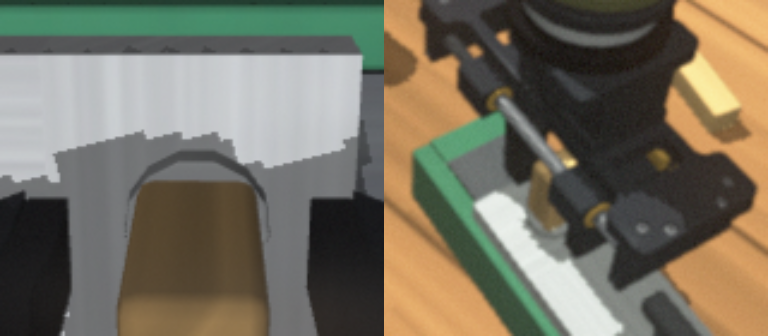

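Released, with the pin standing. Retreating straight up and then aside to check it.

Call:
carry_out([
  [0,0,0.01],
  [0,0,0.025],
  [0,0,0.045],
  [0,0,0.07],
  [0,0,0.1],
  [0,0,0.13],
  [0,0,0.15],
  [0,0,0.15],
], roll=[0,0,0,0,0,0,0,0])

```text
clock: 15.53
tool_pos: [0.5888, 0.0059, 0.2508]
eef_rot: [0.121, 0.993, -0.009, 0.0]
contact_force: [0.8, 0.9, -0.2]
opening: 0.499
```

Call:
carry_out([
  [0,0.03,0],
  [0,0.06,0],
  [0,0.1,0],
  [0,0.14,0],
  [0,0.16,0],
  [0,0.16,0],
  [0,0.16,0],
], roll=[0,0,0,0,0,0,0])

```text
clock: 16.12
tool_pos: [0.5881, 0.167, 0.2504]
eef_rot: [0.119, 0.993, -0.01, -0.0]
contact_force: [0.4, -0.2, 0.4]
opening: 0.502
```

```bash
python3 t.py
python3 - <<'E'
from h import *
ims=[]
for n in ('top','side'):
    s=snapshot(n); C=cloud(s)
    ctr=np.array([.586,.005])
    m=(C[...,2]>.068)&(C[...,2]<.13)&(np.hypot(C[...,0]-ctr[0],C[...,1]-ctr[1])<.04); p=C[m]
    print(n,len(p),np.percentile(p[:,2],[50,90,98]).round(4))
    q=p[p[:,2]>np.percentile(p[:,2],98)-.006]; print(' top face',q.mean(0).round(4),cv2.minAreaRect((q[:,:2]*1000).astype(np.float32)))
    m=(C[...,2]>.06)&(C[...,2]<.068)&(abs(C[...,0]-.58)<.1)&(abs(C[...,1]+.05)<.15); p=C[m]
    r=cv2.minAreaRect((p[:,:2]*1000).astype(np.float32)); print(' foot',r, np.median(p[:,2]))
    a=s['img'][150:270,270:430] if n=='top' else s['img'][210:330,290:450]
    ims.append(cv2.resize(a,None,fx=2.45,fy=2.45,interpolation=cv2.INTER_CUBIC))
save('v8.png',np.hstack(ims)); save('side8.png',s['img'])
E
```

```text
clk 16.1167 pos [0.5881 0.167  0.2504] along/side mm 174.72 35.72 tilt x/y mrad 19.3 1.6 F -0.1 -0.4 0.4 M [-0.04  0.    0.02]
top 92 [0.1144 0.1159 0.1172]
 top face [0.5884 0.0028 0.1144] ((589.1799926757812, 1.2801322937011719), (26.89126205444336, 15.54160213470459), 38.445796966552734)
 foot ((574.1011352539062, -42.919593811035156), (159.5363006591797, 64.57626342773438), 76.369873046875) 0.06477198736637041
side 658 [0.1017 0.1142 0.115 ]
 top face [0.5842 0.0051 0.1132] ((585.3806762695312, 5.820435523986816), (22.38770866394043, 22.360389709472656), 77.1191635131836)
 foot ((574.179443359375, -41.72352600097656), (160.6103515625, 65.73458099365234), 76.49524688720703) 0.06392405531762313
```

View pics/v8.png

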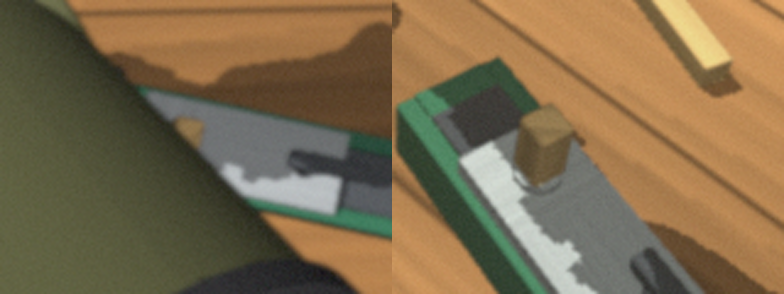

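View pics/side8.png

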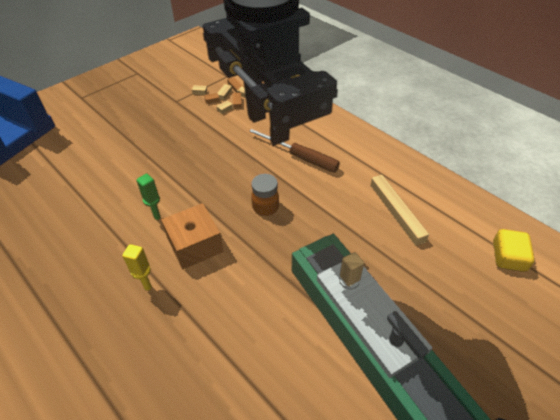

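The handle top reads 0.1142 (90th percentile), and it read 0.1002 when its true height was 0.100. A flush shoulder needs 0.114, so it is seated to within about 0.5 mm. It is centred within 1 mm of the hole, and the other things are unmoved.

```bash
python3 -c "
from plant import finish_job; print(finish_job())"
```

```text
the job is handed in; nothing more can be done
None
```

The pin is through the foot and into the bush, pressed home and let go. I handed the job in at about 16 s of the 72 s allowed; the hand-in reports no verdict.

**What I did:**
- I took the pale-handled pin from its stand, leaving the green and yellow look-alikes alone. The first grip was about 5 mm off-centre, so I regripped it before lifting.
- I lowered it into the foot's hole until it touched the bush top, then pried the foot about 18 mm along the bed. The sideways force stayed at or below about 9 N in every reading.
- The tip then dropped into the bush. I pressed it home with about 18 N at most, released it and moved clear.

**Last checks:**
- **Height:** the handle top is at 0.114 m, which is what a flush shoulder gives, to within about 0.5 mm.
- **Position:** the handle's top is within about 1 mm of the hole's centre, and the pin looks upright in the side view.
- **Surroundings:** by eye in the last side view, the screwdriver, blank and jar look unmoved. The gripper is clear, with contact forces near zero.

**Disagreements:** the arm covered part of the pin in the last top view, so that camera's handle reading is unreliable. I relied on the side view for these checks. The tool tilted by up to about 0.03 rad while prying and was still 0.02 rad off upright at release. I did not measure the pin's own tilt directly.

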